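# Thread the loose batten out of the panel case

### The job

A loose wooden batten lies inside the shallow plywood case and is longer than the opening in the case's cover plate. Turn the captive wing nut about a quarter turn, either way, until its tongue lies along the rail and off the opening; then take hold of the batten, tilt it so that one end comes up through the opening first, and draw it right out. Finish while still holding the batten: level, still, over the case and with all of it at least 5 cm above the cover plate, the tongue still along the rail; leave everything else on the bench where it is.

Things in the scene. Friction and masses are not known exactly. Their poses are not given: they have to be found in the camera images.
- case: Fixed shallow plywood case lying on the bench, 350 mm along its y axis, x from -85 to +120 mm, 60 mm tall. Origin: on the bench under the middle of the opening; z up, y along the case, x towards the broad rail that bears the wing nut
- opening (a point): middle of the one rectangular opening in the case's 6 mm aluminium cover plate, at the plate's top (60 mm above the bench, underside 54 mm); axes as the case. The opening is 204 mm along y (from -102 to +102) and 130 mm along x (from -65 to +65)
- cavity (a point): middle of the case's inner floor, 6 mm above the bench; axes as the case. The cavity under the plate is longer than the opening: 330 mm along y (from -165 to +165) and 144 mm along x (from -72 to +72). Two strips, 15 mm wide along y and 16 mm thick, cross the floor at y = +60 and -60 mm
- wing_nut (a joint): turn of the captive wing nut (rad) about the vertical, counter-clockwise from above positive; friction 0.06 N m, stays where left, stops at -1.65 and +1.65. At 0 its flat steel tongue points across the opening (to the case's -x); at +1.57 or -1.57 it lies along the rail, off the opening. Either way will do
- nut_grip (a point): on the nut's axis, 88 mm above the bench, at the case's x = 95, y = 0 mm. Wings: upright brass plate 44 mm long along this point's x axis (which turns with them), 10 mm thick, from 71 to 99 mm above the bench. The tongue, 16 mm wide, 62 to 67 mm above the bench, reaches 98 mm from the axis to this point's -x
- batten_mid (a point): centre of the loose dark wood batten, 250 mm long along this point's x axis, 14 mm wide (y), 18 mm high (z), about 60 g; it starts lying inside the case on the two strips, roughly along the case's y axis, its centre 31 mm above the bench
- batten_end_a (a point): middle of the batten's end face at its +x end, 125 mm from its centre
- batten_end_b (a point): middle of the batten's end face at its -x end, 125 mm from its centre
- brush: loose flat brush 190 mm long lying beside the case; leave it
- weight: loose steel cylinder 40 mm in diameter, 42 mm tall, beside the case; leave it
- spatula: loose small spatula 190 mm long lying off one end of the case; leave it
- wedge: loose wooden block 60 x 30 x 16 mm off the other end of the case; leave it
- bottle: amber bottle 56 mm in diameter, 130 mm tall; leave it
- dish: white dish 90 mm across, 30 mm tall; leave it
- jar: glass jar 64 mm in diameter, 80 mm tall; leave it

How it is judged:
By the outcome, as a careful person would: the job done as asked, in the order asked, and still so for the second after the job is handed in, while the arm keeps its last pose, push and grip.
It also fails if it takes over 64 s, if anything falls off the work surface, if the arm or the gripper's body presses on something with over 40 N, if the wrist force passes 120 N, or if a joint passes its speed limit or range.

### The arm

A 7-joint arm with a two-finger parallel gripper is mounted at the origin on the work surface. World frame = base frame: x ahead of the robot, y to its left, z up, the work surface at z = 0. Lengths are in m, angles in rad, forces in N, time in s.
With the tool pointing down it reaches from about 0.35 to 0.9 m from the base axis. Payload 19.9 kg.
Tool frame: the origin (TCP) lies at the very end of the fingers, on their centre line; the grasp point (between the pads) lies bot.grip_point_offset behind it (bot.grip_point_offset is the distance from the TCP to the grasp point, in m); x points along the fingers, z is the direction in which the jaws open and shut, and the axes are right-handed (so a half turn about x gives the same grasp; the last joint's range is limited). The gripper opens to 85 mm and grips with 20 to 120 N. Pads are 22 mm wide; open, the fingers measure 114 mm over their backs; the gripper's body (76 mm by 85 mm) begins 54 mm behind the grasp point. The pads swing forward as they close: fully open they stand 13 mm farther back than shut.
Start: joints at [1.224, 0.417, -0.01, 1.614, 0.005, 1.111, -0.053], TCP at [0.188, -0.596, 0.231] pointing down, gripper open.
Joint ranges: [-2.81, 2.81], [-0.39, 2.02], [-1.27, 1.25], [0.06, 2.57], [-1.19, 4.33], [0.19, 2], [-2.82, 2.82]. Speed limits (rad/s): [1.89, 1.89, 2.39, 2.39, 3.01, 3.01, 3.01].

### API

Orientations are given as [roll, pitch, yaw] about the fixed x, y, z axes, in that order (R = Rz(yaw) Ry(pitch) Rx(roll)).
In Python, from workcell import bot gives the robot as it stands. The module is installed in compiled form; this text tells all that it offers.
- The arm moves only by the tool move_arm, never from a script. Its argument "increments" is one flat list of numbers, 4 for each row, row after row: the shift along the world's x, y, z in mm, then the turn about the world's z in rad. A call has 1 to 12 rows; each row shifts and turns the pose as measured when the row begins; what a row does not reach is not made up. A row lasts 1/8 s, in which the tool goes at most 62.5 mm and 10.7 degrees, less where a joint would pass 70% of its speed; a pose out of reach is approached as far as the arm can. A call is refused whole if a number of a shift passes 62.5 or a number of a turn 0.188, either way. A call with a gripper value outside its range is refused whole. "fingers" is the finger opening in mm, from 0 to 85.4, set as the call begins (left out, the last holds). The fingers move at their own pace and stop on an object; "grip_force" is the grip in N (left out, the last holds). Time passes only in rows, so rows that do not move let the fingers close. It gives the time, the measured TCP pose, the force and the opening at its end, in the units of the state.
- bot.state(): the state, without advancing time (a new reading comes with each control period).
- bot.capture(name): name is "side" or "top"; returns (picture, depth): 384x512x3 uint8, blue, green, red; 384x512 float32, m along the optical axis (not along the pixel's ray), 0 where there is no reading.
- bot.camera_model(name): a dict with "fx", "fy", "cx", "cy" (pixels), "pose" (4x4, takes a point from camera to world coordinates). Camera axes: x right, y down, z forward; pixel columns grow to the right and rows downward; lengths in m; the calibration is good to about 2 mm. A picture is of the moment at which its call begins. camera_model takes no time and is no camera call.
- bot.sign_off(): hands the job in, once; it reports no verdict.
The state is a dict: "clock": time; "joint_positions": joint angles; "qd": joint speeds; "effort": joint torques, N m; "tool_pos": TCP position; "eef_rot": TCP orientation; "force": force on the tool from outside, world axes, zero at the start; "ft_torque": the same for the moment, N m; "grip_width": finger opening in m.
Only numpy, scipy, OpenCV 4.12 (cv2) and the standard library are available. Lean on these libraries where they do the work, as an engineer would, in place of code of your own. Each camera call takes 0.05 s, during which the arm holds its last target.

## Working session

There is one attempt and no reset: what is moved stays moved. The work goes in short steps, Python scripts to look and compute and a tool call to move; the robot and the scene stay as the last step left them, time stands still between calls to the robot, and variables do not carry over. Pictures are saved under pics/ and viewed, and the job is handed in when it is done.

Besides the shell and the picture viewer there is one more tool, called after "Request:" as name(argument=value, ...) on one line, values as JSON. move_arm: Moves the arm, as the interface text tells. Its arguments: {"type":"object","properties":{"increments":{"type":"array"},"fingers":{"type":"number"},"grip_force":{"type":"number"}},"required":["increments"]}

```bash
mkdir -p pics; python3 - <<'E'
from workcell import bot
import cv2,numpy as np
print(bot.state()); print(bot.grip_point_offset)
for n in("top","side"):
    p,d=bot.capture(n); cv2.imwrite(f"pics/{n}0.png",p); np.save(f"{n}0.npy",d); print(n,bot.camera_model(n))
E
```

```text
{'clock': 0.0, 'joint_positions': array([ 1.22447268,  0.41802341, -0.01031193,  1.61417194,  0.00471791,
        1.11068188, -0.05302108]), 'qd': array([ 5.35417469e-05,  1.04844819e-04,  1.53980210e-04, -1.99137049e-03,
        1.17298112e-03, -4.51109843e-05, -1.21672299e-04]), 'effort': array([ 6.16838606e-04, -8.64451933e+01,  6.79238308e-01, -4.34902275e+01,
        1.90960884e-02,  7.39041570e-03,  4.80774179e-05]), 'tool_pos': array([ 0.18746495, -0.59586165,  0.23063032]), 'eef_rot': array([-3.05804416,  1.56953525,  1.95917174]), 'force': array([1.39640218, 0.48158643, 0.83269612]), 'ft_torque': array([-0.00299922, -0.03044113, -0.03149659]), 'grip_width': 0.08588122984626964}
0.0187
top {'fx': 495.8844195673365, 'fy': 495.8844195673365, 'cx': 253.12922288246938, 'cy': 190.35420695901175, 'pose': array([[ 0.01675499, -0.99080889,  0.13422746,  0.3603173 ],
       [-0.99977486, -0.01485385,  0.01515259, -0.01559605],
       [-0.01301953, -0.13445112, -0.99083469,  1.45004562],
       [ 0.        ,  0.        ,  0.        ,  1.        ]])}
side {'fx': 397.6402659282424, 'fy': 397.6402659282424, 'cx': 251.15011361024324, 'cy': 183.95807734822702, 'pose': array([[-0.90886278, -0.25718698,  0.32836459,  0.15637633],
       [-0.41690049,  0.5842122 , -0.6963405 ,  0.82759088],
       [-0.01274489, -0.76977332, -0.6381901 ,  0.84525546],
       [ 0.        ,  0.        ,  0.        ,  1.        ]])}
```

View pics/top0.png

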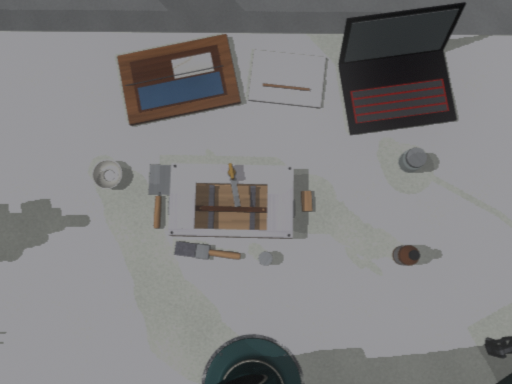

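View pics/side0.png

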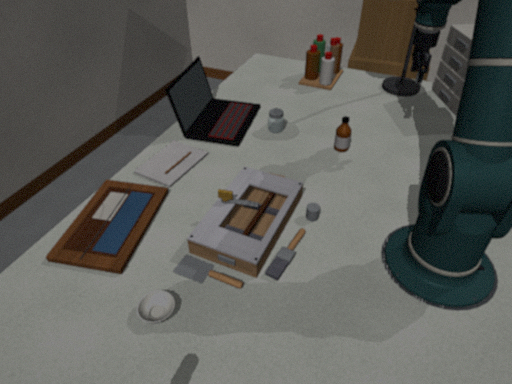

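The top view shows the case with plate at about cols 170–293, rows 165–237. The nut is near (232,170), with its tongue down across the opening to about row 205, and the dark batten runs along row 209. I'll zoom in.

```bash
cat > h.py <<'E'
import numpy as np,cv2
from workcell import bot
def ray(n,u,v,z):
    m=bot.camera_model(n);T=m["pose"];d=T[:3,:3]@np.array([(u-m["cx"])/m["fx"],(v-m["cy"])/m["fy"],1.]);o=T[:3,3]
    return o+d*(z-o[2])/d[2]
def proj(n,p):
    m=bot.camera_model(n);T=m["pose"];q=T[:3,:3].T@(np.asarray(p)-T[:3,3]);return np.array([m["fx"]*q[0]/q[2]+m["cx"],m["fy"]*q[1]/q[2]+m["cy"]])
def crop(src,x0,y0,w,h,s,out):
    cv2.imwrite(out,cv2.resize(src[y0:y0+h,x0:x0+w],None,fx=s,fy=s,interpolation=cv2.INTER_CUBIC))
E
python3 - <<'E'
from h import *
crop(cv2.imread("pics/top0.png"),150,150,160,120,5,"pics/t0c.png")
crop(cv2.imread("pics/side0.png"),170,150,160,120,5,"pics/s0c.png")
E
```

```text
(no output)
```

View pics/t0c.png

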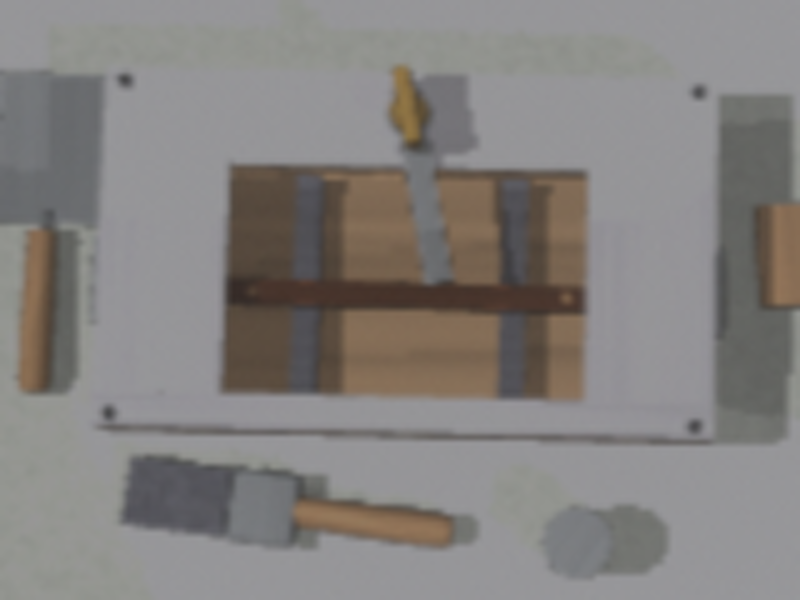

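View pics/s0c.png

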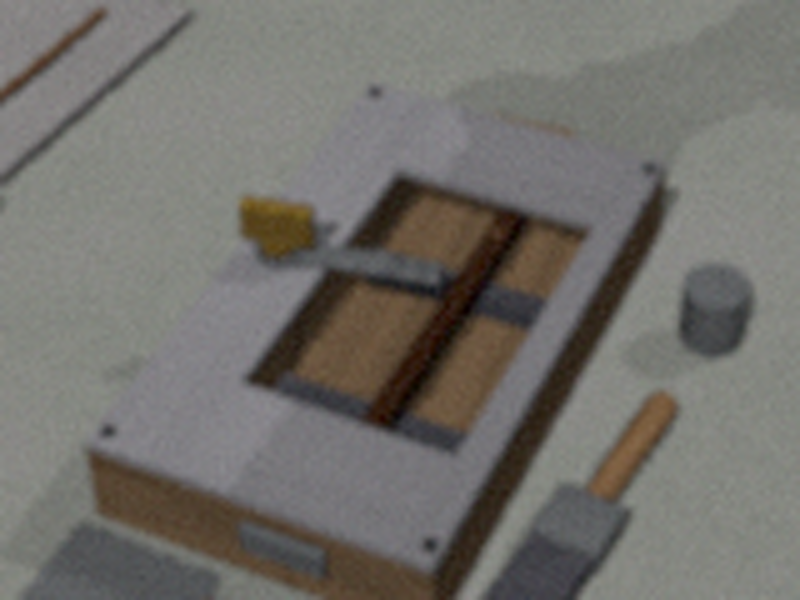

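```bash
python3 - <<'E'
from h import *
f=lambda u,v,z:ray("top",150+(u+.5)/5-.5,150+(v+.5)/5-.5,z)
np.set_printoptions(precision=4,suppress=True)
C=[f(*p,.06) for p in((230,164),(588,171),(583,399),(222,391))]
print(C);c=np.mean(C,0);print("centre",c)
ya=(C[0]+C[3]-C[1]-C[2])/2; xa=(C[0]+C[1]-C[2]-C[3])/2
print(np.linalg.norm(ya),np.linalg.norm(xa),np.arctan2(-ya[0],ya[1]),np.arctan2(xa[1],xa[0]))
S=[f(*p,.06) for p in((125,80),(699,92),(694,426),(109,412))];print("screws",S)
s=S[0]+S[3]-S[1]-S[2];print(np.arctan2(-s[0],s[1]))
b=[f(*p,.04) for p in((228,291),(584,298),(252,291),(568,298))];print("batten",b); s=b[0]-b[1];print(np.arctan2(-s[0],s[1]))
t=[f(*p,.065) for p in((418,155),(439,280))];print("tongue",t); s=t[0]-t[1];print("nut yaw",np.arctan2(s[1],s[0]))
th=np.arctan2(-ya[0],ya[1]);R=np.array([[np.cos(th),-np.sin(th)],[np.sin(th),np.cos(th)]])
print("nut", c[:2]+R@[.095,0])
n=[f(*p,.099) for p in((402,68),(412,142))];print("wing",n,np.mean(n,0))
print([f(*p,.0) for p in((125,455),(455,530),(577,540))])
d=np.load("top0.npy")
for (u,v) in((400,293),(350,293),(500,297),(430,240),(405,100)):
  U,V=150+u//5,150+v//5;print(d[V-1:V+2,U-1:U+2].round(3).tolist())
E
```

```text
[array([0.569 , 0.1694, 0.06  ]), array([ 0.568 , -0.0339,  0.06  ]), array([ 0.4389, -0.0328,  0.06  ]), array([0.4402, 0.1697, 0.06  ])]
centre [0.504  0.0681 0.06  ]
0.2028885821094603 0.12891805244663027 -0.005530787668631784 -0.005631460781701965
screws [array([0.6166, 0.231 , 0.06  ]), array([ 0.6143, -0.0964,  0.06  ]), array([ 0.4249, -0.0949,  0.06  ]), array([0.4274, 0.2328, 0.06  ])]
-0.0072870496831965205
batten [array([0.4985, 0.1708, 0.04  ]), array([ 0.4976, -0.0328,  0.04  ]), array([0.4987, 0.1571, 0.04  ]), array([ 0.4975, -0.0237,  0.04  ])]
-0.004253023813650373
tongue [array([0.5749, 0.0624, 0.065 ]), array([0.5041, 0.049 , 0.065 ])]
nut yaw 0.1865850786466155
nut [0.599  0.0676]
wing [array([0.6183, 0.0705, 0.099 ]), array([0.5769, 0.064 , 0.099 ])] [0.5976 0.0672 0.099 ]
[array([0.4054, 0.2332, 0.    ]), array([0.3653, 0.0397, 0.    ]), array([ 0.3607, -0.0311,  0.    ])]
[[1.4190000295639038, 1.4190000295639038, 1.4170000553131104], [1.4190000295639038, 1.4179999828338623, 1.4129999876022339], [1.4199999570846558, 1.4199999570846558, 1.4140000343322754]]
[[1.4210000038146973, 1.4190000295639038, 1.4199999570846558], [1.4190000295639038, 1.4199999570846558, 0.0], [1.4210000038146973, 1.4140000343322754, 1.4179999828338623]]
[[1.4179999828338623, 1.4220000505447388, 1.4179999828338623], [1.4160000085830688, 1.4129999876022339, 1.4170000553131104], [1.4160000085830688, 1.4170000553131104, 1.4149999618530273]]
[[1.3960000276565552, 1.3949999809265137, 1.3930000066757202], [1.3890000581741333, 1.3910000324249268, 1.4019999504089355], [1.3960000276565552, 1.3890000581741333, 1.3880000114440918]]
[[1.375, 1.3760000467300415, 1.375], [1.3730000257492065, 1.3739999532699585, 1.378000020980835], [1.375, 1.371999979019165, 1.371999979019165]]
```

```bash
cat >> h.py <<'E'
from scipy.spatial.transform import Rotation as Ro
def st():
    s=bot.state();R=Ro.from_euler("xyz",s["eef_rot"]).as_matrix();z=R[:,2]
    print("t",round(s["clock"],2),"tcp",s["tool_pos"].round(4),"xdir",R[:,0].round(3),"jaw",z.round(3),"jawyaw",round(float(np.arctan2(z[1],z[0])),3),"F",s["force"].round(1),"w",round(s["grip_width"],4),"q",s["joint_positions"].round(2))
E
python3 -c "
from h import *
st()"
```

```text
t 0.1 tcp [ 0.1874 -0.5959  0.2307] xdir [-0.     0.001 -1.   ] jaw [ 0.3   -0.954 -0.001] jawyaw -1.266 F [ 1.1  0.2 -1.6] w 0.0853 q [ 1.22  0.42 -0.01  1.61  0.    1.11 -0.05]
```

Request:
move_arm(increments=[33, 53, 0, -0.011, 33, 53, 0, -0.011, 33, 53, 0, -0.011, 33, 53, 0, -0.011, 33, 53, 0, -0.011, 33, 53, 0, -0.011, 33, 53, 0, -0.011, 33, 53, 0, -0.011, 33, 53, 0, -0.011, 33, 53, 0, -0.011, 33, 53, 0, -0.011, 33, 53, 0, -0.011], fingers=50)

```text
clock: 1.6
tool_pos: [0.5787, 0.043, 0.2288]
eef_rot: [-2.183, 1.568, 2.689]
force: [0.7, -0.6, -0.0]
grip_width: 0.0499
```

```bash
python3 -c "
from h import *
st()"
```

```text
t 1.6 tcp [0.5787 0.043  0.2288] xdir [-0.002  0.001 -1.   ] jaw [ 0.159 -0.987 -0.001] jawyaw -1.411 F [ 0.7 -0.6 -0. ] w 0.0499 q [ 0.21  0.37 -0.43  1.72  0.17  1.09 -1.68]
```

Request:
move_arm(increments=[10, 12, -20, 0, 10, 12, -30, 0, 0, 0, -30, 0, 0, 0, 0, 0])

```text
clock: 2.1
tool_pos: [0.5998, 0.0736, 0.1454]
eef_rot: [-2.45, 1.566, 2.429]
force: [-0.3, -0.4, 0.4]
grip_width: 0.0501
```

```bash
python3 -c "
from h import *
st()
for n,a in(('top',(150,120,160,120)),('side',(170,150,160,120))):
  p,d=bot.capture(n);crop(p,*a,5,'pics/%s1.png'%n)
"
```

```text
t 2.1 tcp [0.5998 0.0736 0.1454] xdir [-0.004  0.003 -1.   ] jaw [ 0.166 -0.986 -0.004] jawyaw -1.404 F [-0.3 -0.4  0.4] w 0.0501 q [ 0.14  0.51 -0.41  1.73  0.23  0.96 -1.76]
```

View pics/side1.png

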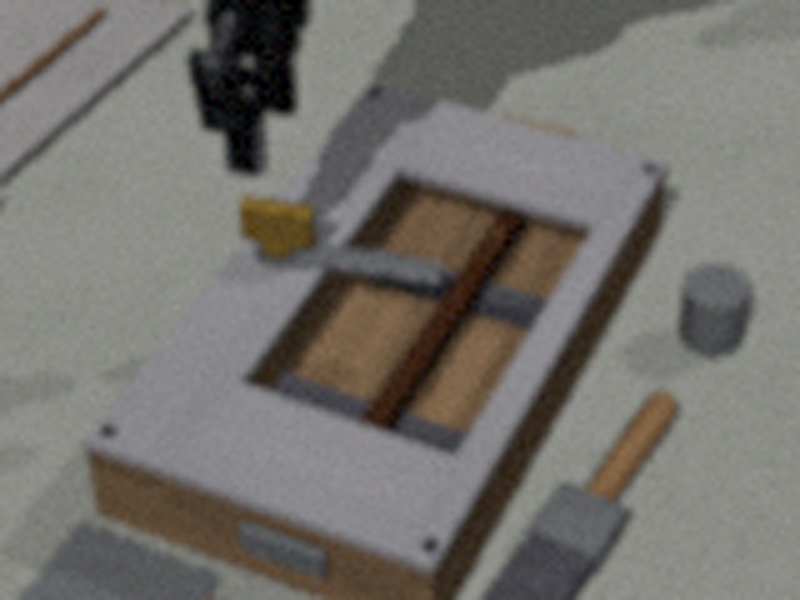

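The gripper hangs above the wing nut at about (245,165) in the crop, with the brass wings at (278,228). It needs to shift about −6 mm in y and come down.

Request:
move_arm(increments=[-1, -6, -20, 0.02, 0, 0, -20, 0, 0, 0, -18, 0, 0, 0, 0, 0, 0, 0, 0, 0])

```text
clock: 2.82
tool_pos: [0.6011, 0.0668, 0.089]
eef_rot: [2.209, 1.566, 0.824]
force: [0.0, 0.7, -0.7]
grip_width: 0.0497
```

```bash
python3 -c "
from h import *
st()
print(ray('top',230.6,171,.099))"
```

```text
t 2.83 tcp [0.6011 0.0668 0.089 ] xdir [ 0.003  0.004 -1.   ] jaw [ 0.185 -0.983 -0.003] jawyaw -1.385 F [ 0.   0.7 -0.7] w 0.0497 q [ 0.13  0.58 -0.39  1.77  0.28  0.85 -1.77]
[0.59642514 0.06828507 0.099     ]
```

Request:
move_arm(increments=[-2, 0.5, -7, 0, 0, 0, -5, 0, 0, 0, 0, 0])

```text
clock: 3.2
tool_pos: [0.5993, 0.0676, 0.077]
eef_rot: [2.065, 1.565, 0.68]
force: [-0.8, 0.0, 0.6]
grip_width: 0.0501
```

Request:
move_arm(increments=[0, 0, 0, 0, 0, 0, 0, 0, 0, 0, 0, 0, 0, 0, 0, 0, 0, 0, 0, 0, 0, 0, 0, 0], fingers=0, grip_force=35)

```text
clock: 3.95
tool_pos: [0.5996, 0.0678, 0.0774]
eef_rot: [2.025, 1.564, 0.64]
force: [0.5, 0.7, 0.5]
grip_width: 0.0089
```

```bash
python3 -c "
from h import *
st()"
```

```text
t 3.95 tcp [0.5996 0.0678 0.0774] xdir [ 0.005  0.004 -1.   ] jaw [ 0.185 -0.983 -0.003] jawyaw -1.384 F [0.5 0.7 0.5] w 0.0089 q [ 0.13  0.59 -0.38  1.78  0.28  0.82 -1.77]
```

Request:
move_arm(increments=[0, 0, 0, 0.1, 0, 0, 0, 0.15, 0, 0, 0, 0.15, 0, 0, 0, 0.15, 0, 0, 0, 0.15, 0, 0, 0, 0.15, 0, 0, 0, 0.1, 0, 0, 0, 0])

```text
clock: 4.95
tool_pos: [0.5992, 0.0682, 0.0774]
eef_rot: [2.061, 1.564, 1.656]
force: [-0.2, 1.3, 0.3]
grip_width: 0.0097
```

```bash
python3 -c "
from h import *
st()"
```

```text
t 4.95 tcp [0.5992 0.0682 0.0774] xdir [-0.001  0.007 -1.   ] jaw [ 0.919 -0.394 -0.003] jawyaw -0.405 F [-0.2  1.3  0.3] w 0.0097 q [ 0.3   0.64 -0.61  1.77  0.46  0.88 -0.93]
```

Now at jaw yaw −0.405; about 0.40 rad to go.

Request:
move_arm(increments=[0, -0.5, 0, 0.12, 0, 0, 0, 0.13, 0, 0, 0, 0.12, 0, 0, 0, 0.03, 0, 0, 0, 0])

```text
clock: 5.58
tool_pos: [0.599, 0.0682, 0.0774]
eef_rot: [2.088, 1.564, 2.08]
force: [-1.4, 1.1, 1.1]
grip_width: 0.0094
```

```bash
python3 -c "
from h import *
st()
for n,a in(('top',(150,120,160,120)),('side',(170,150,160,120))):
  p,d=bot.capture(n);crop(p,*a,5,'pics/%s2.png'%n)
"
```

```text
t 5.58 tcp [0.599  0.0682 0.0774] xdir [-0.004  0.006 -1.   ] jaw [ 1.    -0.008 -0.004] jawyaw -0.008 F [-1.4  1.1  1.1] w 0.0094 q [ 0.36  0.67 -0.7   1.77  0.53  0.91 -0.58]
```

View pics/side2.png

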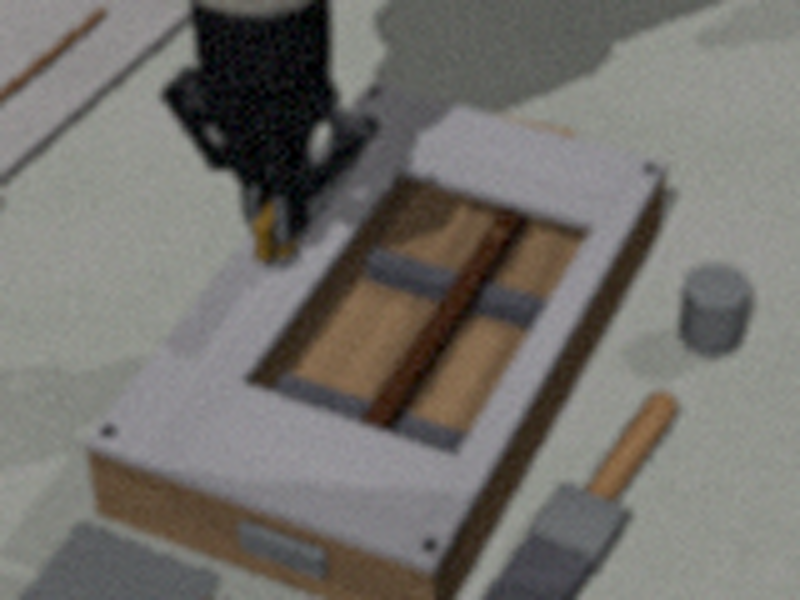

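The tongue now lies along the rail, pointing toward −y under the gripper. I'll release, rise and move over the batten.

Request:
move_arm(increments=[0, 0, 0, 0, 0, 0, 0, 0, 0, 0, 0, 0, 0, 0, 0, 0, 0, 0, 10, 0, 0, 0, 30, 0, 0, 0, 30, 0, -20, 0, 0, 0, -30, 0, 0, 0, -30, 0, 0, 0, -15, 0, 0, 0, 0, 0, 0, 0], fingers=42, grip_force=20)

```text
clock: 7.18
tool_pos: [0.5028, 0.0684, 0.1542]
eef_rot: [1.417, 1.565, 1.406]
force: [0.8, -0.6, 0.5]
grip_width: 0.0422
```

```bash
python3 -c "
from h import *
st()
for n,a in(('top',(150,120,160,120)),('side',(170,150,160,120))):
  p,d=bot.capture(n);crop(p,*a,5,'pics/%s3.png'%n)
"
```

```text
t 7.17 tcp [0.5028 0.0684 0.1542] xdir [ 0.001  0.005 -1.   ] jaw [ 1.    -0.01   0.001] jawyaw -0.01 F [ 0.8 -0.6  0.5] w 0.0422 q [ 0.49  0.42 -0.83  1.96  0.38  0.93 -0.54]
```

View pics/side3.png

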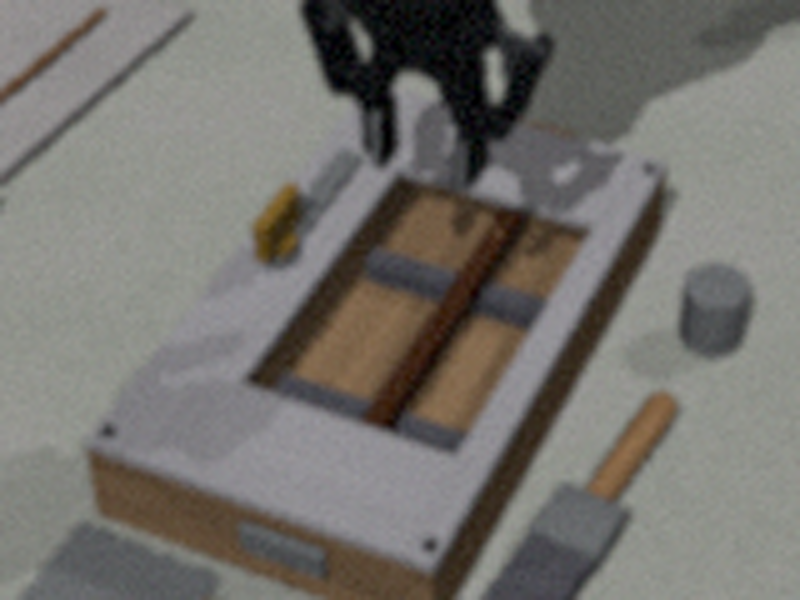

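View pics/top3.png

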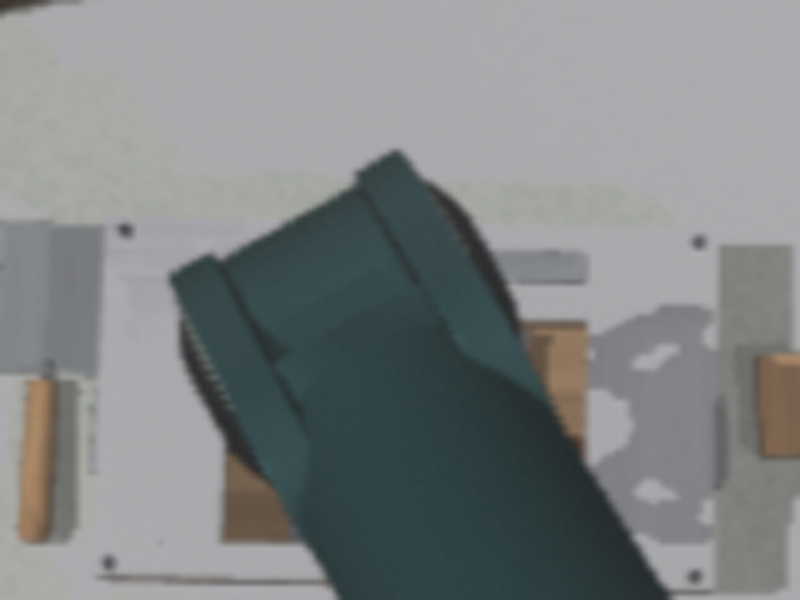

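The tongue lies along the rail (top crop 500–588, rows 252–282), clear of the opening edge at row 322. Next is the descent to the batten.

Request:
move_arm(increments=[-4.5, 0, -25, 0, 0, 0, -35, 0, 0, 0, -35, 0, 0, 0, -10, 0, 0, 0, 0, 0, 0, 0, 0, 0])

```text
clock: 8.02
tool_pos: [0.5045, 0.0693, 0.0479]
eef_rot: [1.024, 1.561, 1.012]
force: [-0.6, -0.2, 0.2]
grip_width: 0.042
```

```bash
python3 -c "
from h import *
st()
for n,a in(('side',(170,150,160,120)),):
  p,d=bot.capture(n);crop(p,*a,5,'pics/%s4.png'%n)
"
```

```text
t 8.03 tcp [0.5045 0.0693 0.0479] xdir [ 0.005  0.008 -1.   ] jaw [ 1.    -0.013  0.005] jawyaw -0.013 F [-0.6 -0.2  0.2] w 0.042 q [ 0.38  0.58 -0.7   2.02  0.55  0.73 -0.68]
```

View pics/side4.png

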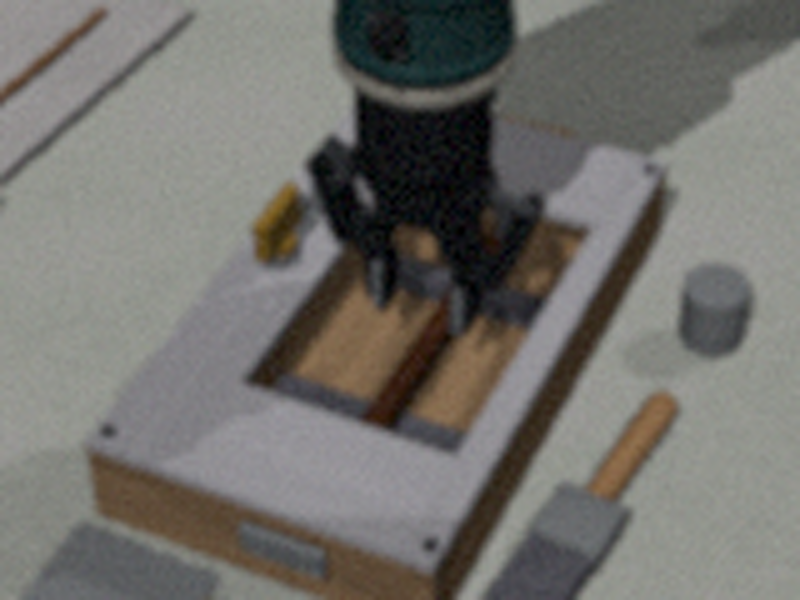

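Request:
move_arm(increments=[-6.5, -1, 0, 0, 0, 0, -12, 0, 0, 0, -12, 0, 0, 0, -5, 0, 0, 0, 0, 0])

```text
clock: 8.7
tool_pos: [0.4981, 0.0678, 0.0179]
eef_rot: [0.842, 1.56, 0.829]
force: [0.2, 0.3, 0.3]
grip_width: 0.0424
```

```bash
python3 -c "
from h import *
st()"
```

```text
t 8.7 tcp [0.4981 0.0678 0.0179] xdir [ 0.007  0.008 -1.   ] jaw [ 1.    -0.013  0.007] jawyaw -0.013 F [0.2 0.3 0.3] w 0.0424 q [ 0.34  0.62 -0.66  2.04  0.6   0.67 -0.72]
```

Request:
move_arm(increments=[0, 0, 0, 0, 0, 0, 0, 0, 0, 0, 0, 0, 0, 0, 0, 0, 0, 0, 0, 0], fingers=0)

```text
clock: 9.32
tool_pos: [0.4985, 0.0679, 0.0184]
eef_rot: [0.796, 1.56, 0.783]
force: [-0.2, -0.0, -1.1]
grip_width: 0.0133
```

Request:
move_arm(increments=[0, 0, 8, 0, 0, 0, 0, 0])

```text
clock: 9.57
tool_pos: [0.4985, 0.068, 0.0271]
eef_rot: [0.79, 1.56, 0.777]
force: [0.5, 0.1, -0.6]
grip_width: 0.0135
```

```bash
python3 -c "
from h import *
st()
for n,a in(('side',(170,150,160,120)),):
  p,d=bot.capture(n);crop(p,*a,5,'pics/%s5.png'%n)
"
```

```text
t 9.57 tcp [0.4985 0.068  0.0271] xdir [ 0.008  0.008 -1.   ] jaw [ 1.    -0.013  0.008] jawyaw -0.013 F [ 0.5  0.1 -0.6] w 0.0135 q [ 0.36  0.61 -0.67  2.04  0.59  0.68 -0.71]
```

View pics/side5.png

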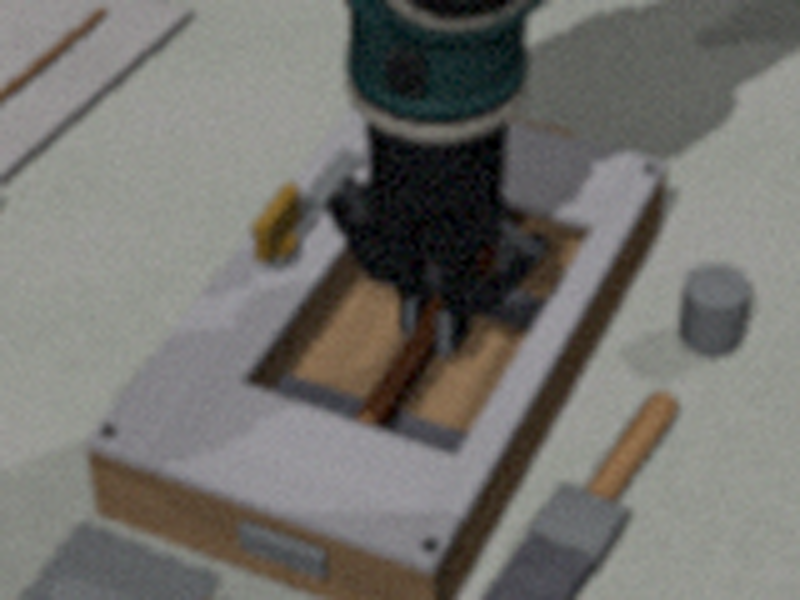

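Gripped, and the batten lifted slightly (near end at crop (372,415)). I'll slide toward −y to free the +y end.

Request:
move_arm(increments=[0, -8, 0, 0, 0, -8, 0, 0, 0, -8, 0, 0, 0, -4, 0, 0, 0, 0, 0, 0])

```text
clock: 10.25
tool_pos: [0.4982, 0.037, 0.0265]
eef_rot: [0.818, 1.561, 0.804]
force: [-0.3, 0.1, -0.0]
grip_width: 0.0135
```

```bash
python3 -c "
from h import *
st()
for n,a in(('side',(170,150,160,120)),):
  p,d=bot.capture(n);crop(p,*a,5,'pics/%s6.png'%n)
"
```

```text
t 10.25 tcp [0.4982 0.037  0.0265] xdir [ 0.007  0.007 -1.   ] jaw [ 1.    -0.014  0.007] jawyaw -0.014 F [-0.3  0.1 -0. ] w 0.0135 q [ 0.42  0.6  -0.67  2.05  0.59  0.68 -0.65]
```

View pics/side6.png

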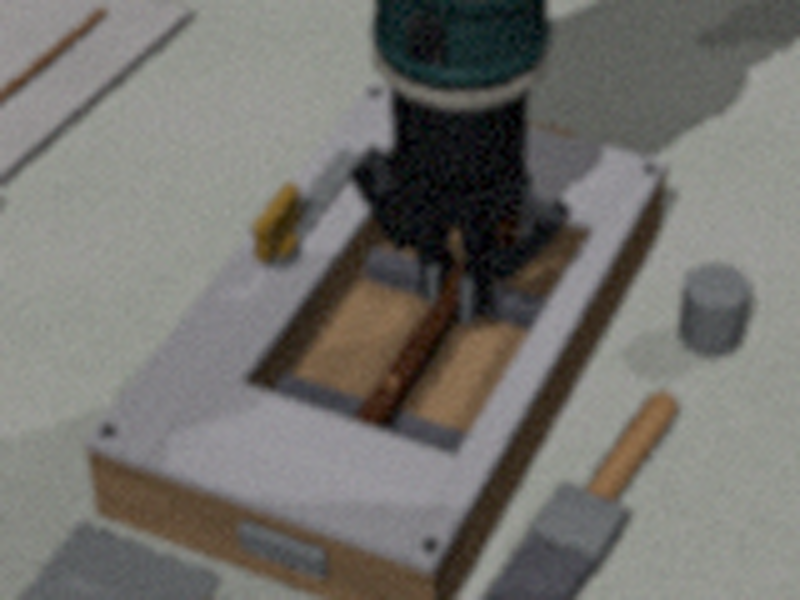

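Request:
move_arm(increments=[0, -5, 0, 0, 0, -4, 0, 0, 0, 0, 0, 0])

```text
clock: 10.68
tool_pos: [0.4983, 0.0296, 0.0267]
eef_rot: [0.896, 1.558, 0.884]
force: [1.3, 0.2, -0.1]
grip_width: 0.0136
```

```bash
python3 -c "
from h import *
st()
for n,a in(('side',(170,150,160,120)),):
  p,d=bot.capture(n);crop(p,*a,5,'pics/%s7.png'%n)
"
```

```text
t 10.68 tcp [0.4983 0.0296 0.0267] xdir [ 0.008  0.01  -1.   ] jaw [ 1.    -0.012  0.008] jawyaw -0.012 F [ 1.3  0.2 -0.1] w 0.0136 q [ 0.44  0.6  -0.68  2.05  0.58  0.68 -0.63]
```

View pics/side7.png

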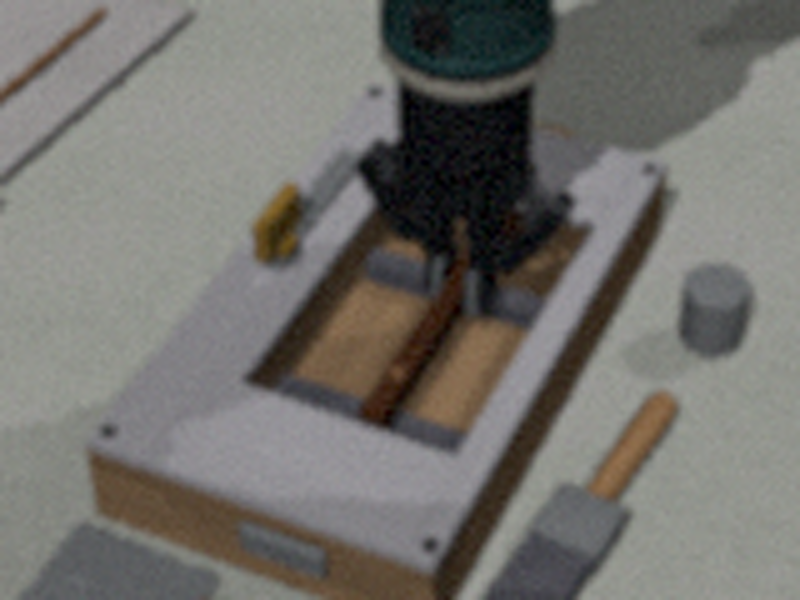

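```bash
python3 -c "
from h import *
np.set_printoptions(precision=4,suppress=True)
for p in((.498,.170,.06),(.4985,.1546,.049),(.4985,.1546,.031),(.498,.185,.049)):
  q=proj('side',p);print(p,((q-[170,150])+.5)*5-.5)
im=cv2.imread('pics/side7.png')
crop(im,280,320,160,120,5,'pics/z7.png')
"
```

```text
(0.498, 0.17, 0.06) [358.88   417.5902]
(0.4985, 0.1546, 0.049) [370.83   412.3476]
(0.4985, 0.1546, 0.031) [371.6297 434.8667]
(0.498, 0.185, 0.049) [347.3405 450.4614]
```

View pics/z7.png

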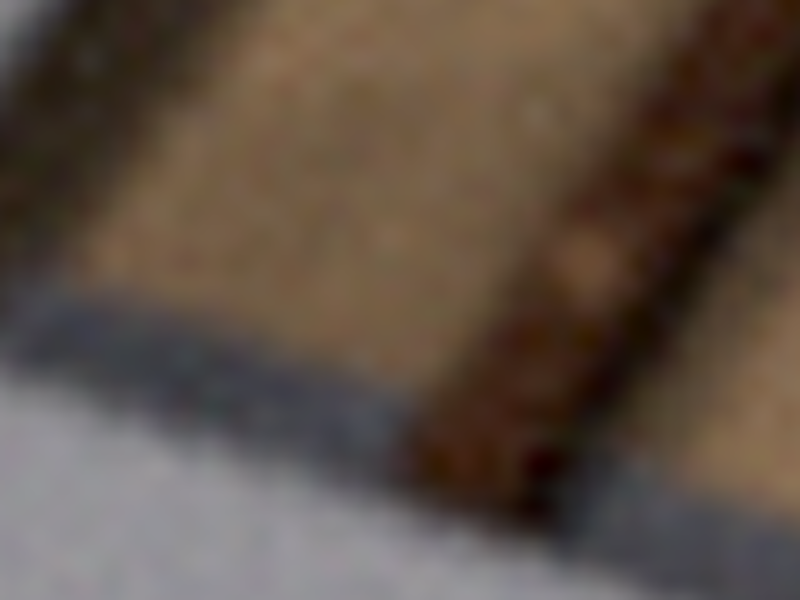

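Request:
move_arm(increments=[0, -4, 0, 0, 0, -2, 0, 0, 0, 0, 0, 0])

```text
clock: 11.1
tool_pos: [0.4985, 0.0292, 0.0273]
eef_rot: [1.042, 1.551, 1.035]
force: [0.3, -0.4, -0.9]
grip_width: 0.0134
```

```bash
python3 -c "
from h import *
st()
for n,a in(('side',(170,150,160,120)),):
  p,d=bot.capture(n);crop(p,*a,5,'pics/%s8.png'%n)
im=cv2.imread('pics/side8.png')
crop(im,280,320,160,120,5,'pics/z8.png')
"
```

```text
t 11.1 tcp [0.4985 0.0292 0.0273] xdir [ 0.01   0.017 -1.   ] jaw [ 1.    -0.007  0.01 ] jawyaw -0.007 F [ 0.3 -0.4 -0.9] w 0.0134 q [ 0.45  0.6  -0.68  2.05  0.58  0.67 -0.62]
```

View pics/z8.png

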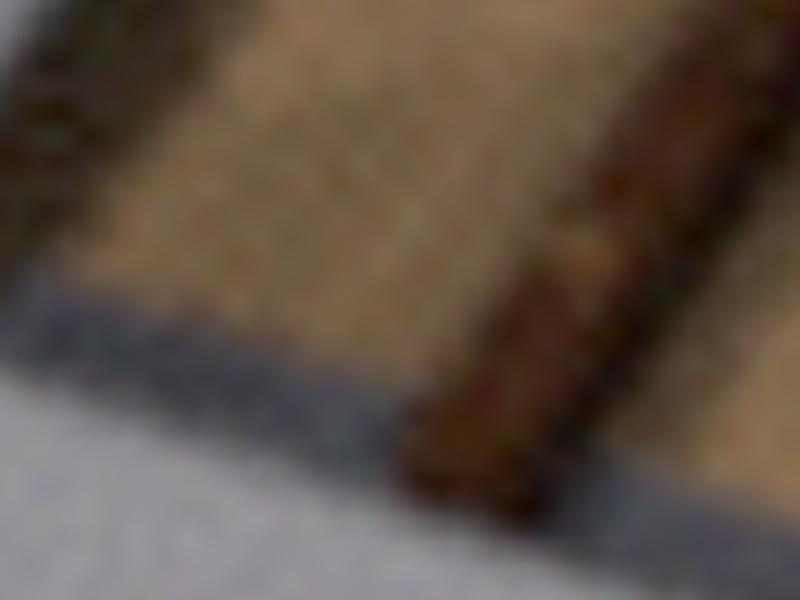

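The batten reached the wall: y stopped at 0.029 after about 38.8 mm of slide. So I hold it close to its centre, and its +y end is clear of the plate by about 17 mm. Now I'll back off 2 mm and lift, so the −y end bears on the plate's underside and the batten tilts.

Request:
move_arm(increments=[0, 2, 0, 0, 0, 0, 5, 0, 0, 0, 5, 0, 0, 0, 5, 0, 0, 0, 5, 0, 0, 0, 0, 0])

```text
clock: 11.9
tool_pos: [0.4982, 0.0301, 0.0486]
eef_rot: [1.041, 1.553, 1.033]
force: [-0.2, 1.3, -2.6]
grip_width: 0.0134
```

```bash
python3 -c "
from h import *
st()
for n,a in(('side',(170,150,160,120)),):
  p,d=bot.capture(n);crop(p,*a,5,'pics/%s9.png'%n)
"
```

```text
t 11.9 tcp [0.4982 0.0301 0.0486] xdir [ 0.009  0.015 -1.   ] jaw [ 1.    -0.008  0.009] jawyaw -0.008 F [-0.2  1.3 -2.6] w 0.0134 q [ 0.47  0.57 -0.71  2.04  0.54  0.71 -0.59]
```

View pics/side9.png

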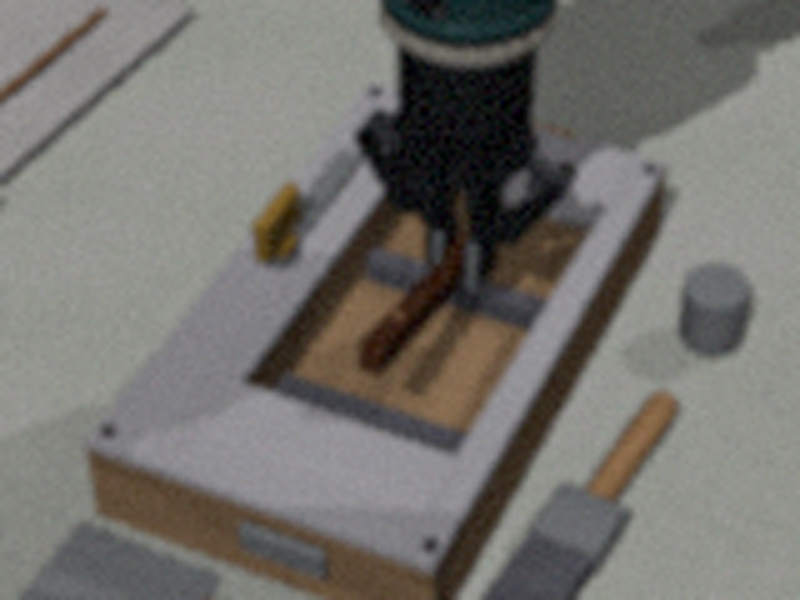

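It is tilting as planned; the free +y end is at crop (375,350), above the opening. I'll lift a bit more, then draw along the batten's axis.

Request:
move_arm(increments=[0, 0, 5, 0, 0, 0, 3, 0, 0, 7, 3, 0, 0, 10, 4, 0, 0, 10, 4, 0, 0, 0, 0, 0])

```text
clock: 12.7
tool_pos: [0.4981, 0.0599, 0.0688]
eef_rot: [1.051, 1.552, 1.044]
force: [0.6, 0.7, -1.5]
grip_width: 0.0134
```

```bash
python3 -c "
from h import *
st()
for n,a in(('side',(170,150,160,120)),('top',(150,150,160,120))):
  p,d=bot.capture(n);crop(p,*a,5,'pics/%s10.png'%n)
"
```

```text
t 12.7 tcp [0.4981 0.0599 0.0688] xdir [ 0.009  0.016 -1.   ] jaw [ 1.    -0.007  0.009] jawyaw -0.007 F [ 0.6  0.7 -1.5] w 0.0134 q [ 0.43  0.54 -0.74  2.03  0.51  0.75 -0.63]
```

View pics/side10.png

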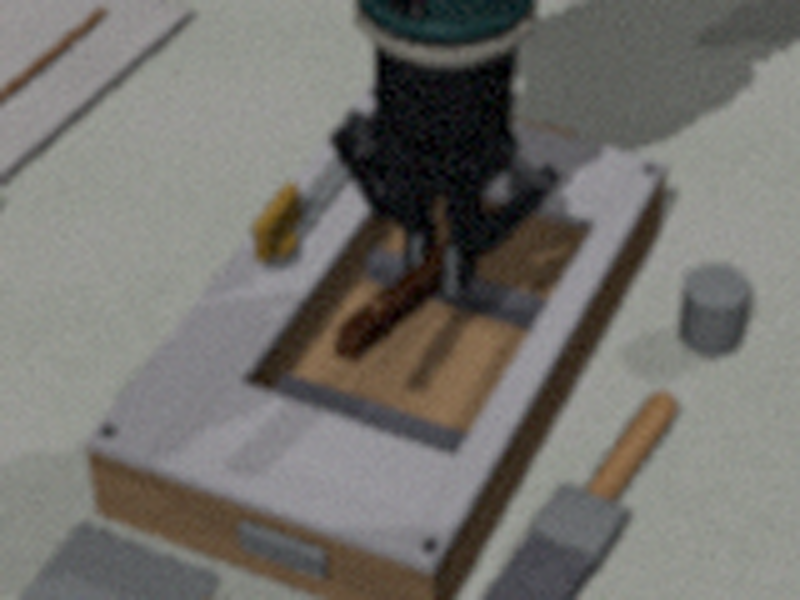

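View pics/top10.png

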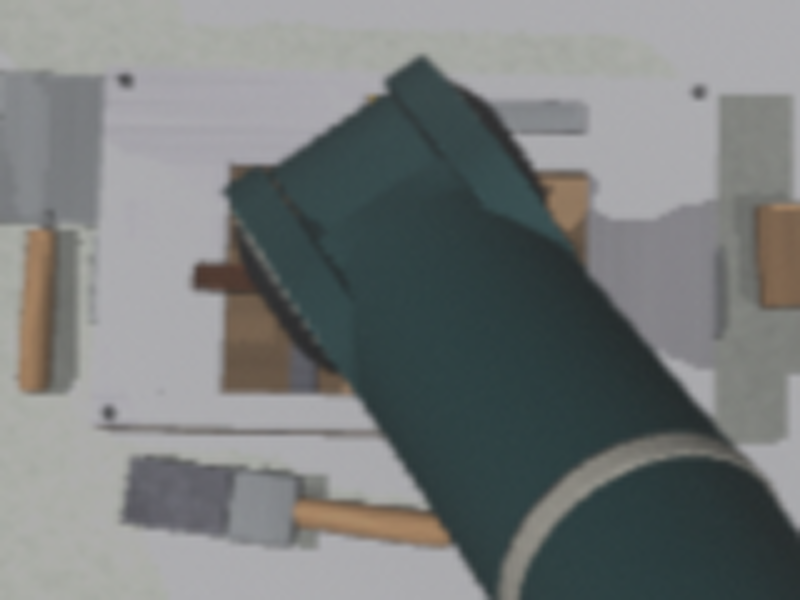

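The upper end is out above the plate (top crop (195,277)). The lower end is about 23 mm under the far edge. I'll continue drawing along the axis.

Request:
move_arm(increments=[0, 10, 3, 0, 0, 10, 3, 0, 0, 10, 3, 0, 0, 10, 3, 0, 0, 5, 0, 0, 0, 0, 0, 0])

```text
clock: 13.55
tool_pos: [0.4982, 0.1071, 0.0815]
eef_rot: [1.036, 1.553, 1.027]
force: [0.1, -0.8, 0.1]
grip_width: 0.0134
```

```bash
python3 -c "
from h import *
st()
for n,a in(('side',(170,150,160,120)),):
  p,d=bot.capture(n);crop(p,*a,5,'pics/%s11.png'%n)
"
```

```text
t 13.55 tcp [0.4982 0.1071 0.0815] xdir [ 0.009  0.015 -1.   ] jaw [ 1.    -0.008  0.009] jawyaw -0.008 F [ 0.1 -0.8  0.1] w 0.0134 q [ 0.35  0.53 -0.76  2.01  0.5   0.78 -0.7 ]
```

View pics/side11.png

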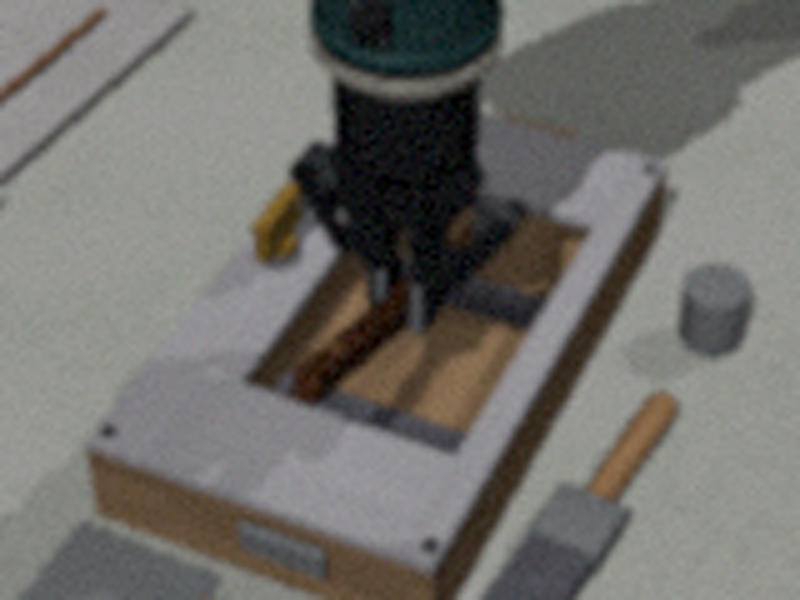

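The lower end should now be inside the opening (about case y = −79 mm). I'll raise straight up.

Request:
move_arm(increments=[0, 0, 10, 0, 0, 0, 20, 0, 0, 0, 25, 0, 0, 0, 25, 0, 0, 0, 0, 0, 0, 0, 0, 0])

```text
clock: 14.35
tool_pos: [0.4984, 0.1057, 0.1687]
eef_rot: [0.931, 1.552, 0.922]
force: [-0.3, 0.7, -1.5]
grip_width: 0.0135
```

```bash
python3 -c "
from h import *
st()
for n,a in(('side',(170,120,160,120)),('top',(150,150,160,120))):
  p,d=bot.capture(n);crop(p,*a,5,'pics/%s12.png'%n)
"
```

```text
t 14.35 tcp [0.4984 0.1057 0.1687] xdir [ 0.011  0.015 -1.   ] jaw [ 1.    -0.01   0.011] jawyaw -0.01 F [-0.3  0.7 -1.5] w 0.0135 q [ 0.45  0.4  -0.86  1.95  0.36  0.94 -0.59]
```

View pics/side12.png

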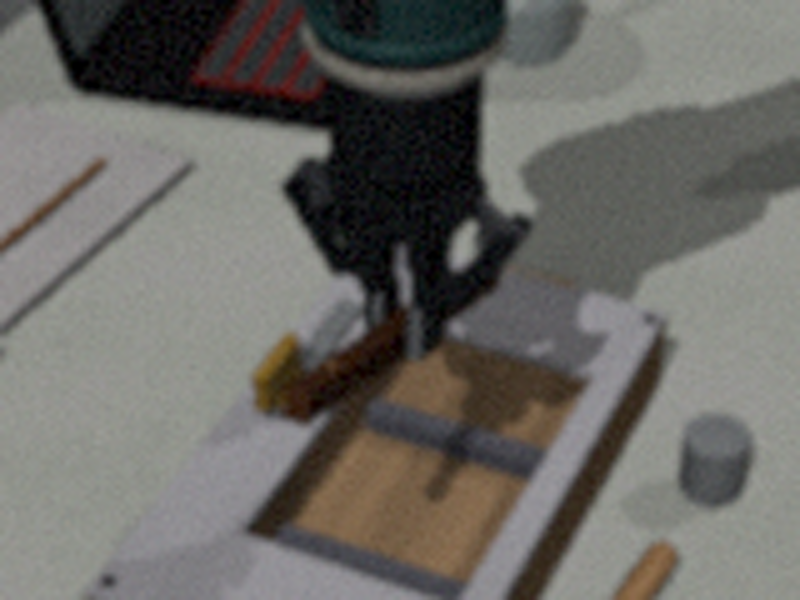

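View pics/top12.png

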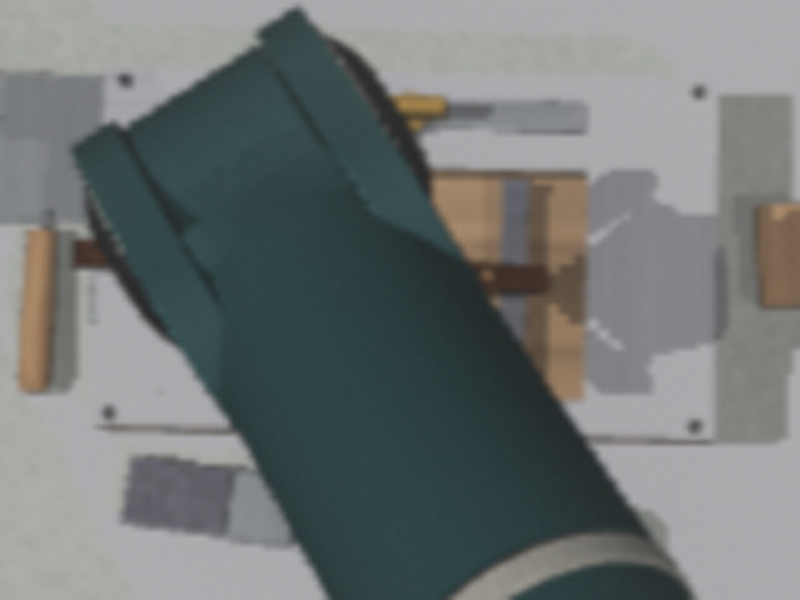

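The batten is completely out, with the low end at top crop (547,278) and the high end at (75,255). Next I'll centre it over the case, then lower so the low end, then both ends, bear on the plate and level it.

Request:
move_arm(increments=[0, -15, 0, 0, 0, -15, 0, 0, 0, -11, 0, 0, 0, 0, -15, 0, 0, 0, -20, 0, 0, 0, -15, 0, 0, 0, 0, 0, 0, 0, 0, 0])

```text
clock: 15.45
tool_pos: [0.4971, 0.0615, 0.1135]
eef_rot: [1.145, 1.554, 1.135]
force: [0.2, 1.7, -0.4]
grip_width: 0.0138
```

```bash
python3 -c "
from h import *
st()
for n,a in(('side',(170,120,160,120)),('top',(150,150,160,120))):
  p,d=bot.capture(n);crop(p,*a,5,'pics/%s13.png'%n)
"
```

```text
t 15.45 tcp [0.4971 0.0615 0.1135] xdir [ 0.007  0.016 -1.   ] jaw [ 1.    -0.01   0.007] jawyaw -0.01 F [ 0.2  1.7 -0.4] w 0.0138 q [ 0.48  0.47 -0.8   2.01  0.43  0.83 -0.57]
```

View pics/side13.png

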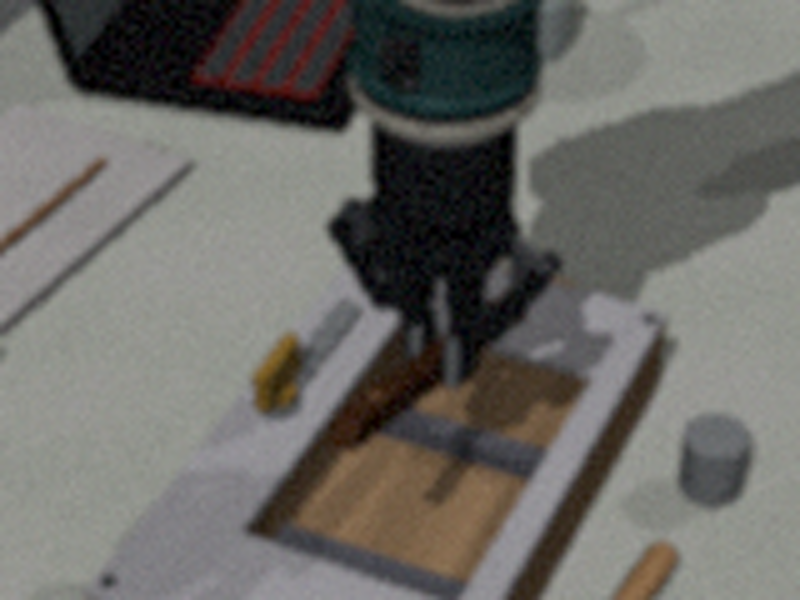

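View pics/top13.png

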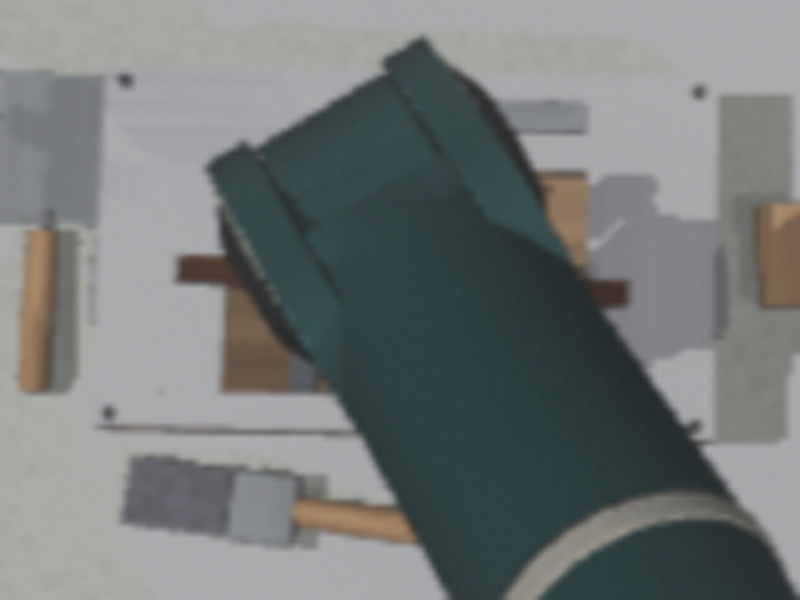

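The low end (top crop 628,293) sits about 22 mm past the opening's right edge, over the plate. Lowering to level it.

Request:
move_arm(increments=[0, 0, -10, 0, 0, 0, -8, 0, 0, 0, -8, 0, 0, 0, -8, 0, 0, 0, -8, 0, 0, 0, -6, 0, 0, 0, 0, 0])

```text
clock: 16.42
tool_pos: [0.4977, 0.0615, 0.0629]
eef_rot: [1.054, 1.553, 1.043]
force: [0.8, -0.5, 1.0]
grip_width: 0.0133
```

```bash
python3 -c "
from h import *
st()
for n,a in(('side',(170,120,160,120)),('top',(150,150,160,120))):
  p,d=bot.capture(n);crop(p,*a,5,'pics/%s14.png'%n)
"
```

```text
t 16.43 tcp [0.4977 0.0615 0.0629] xdir [ 0.009  0.015 -1.   ] jaw [ 1.    -0.01   0.009] jawyaw -0.01 F [ 0.8 -0.5  1. ] w 0.0133 q [ 0.42  0.55 -0.73  2.03  0.52  0.74 -0.64]
```

View pics/side14.png

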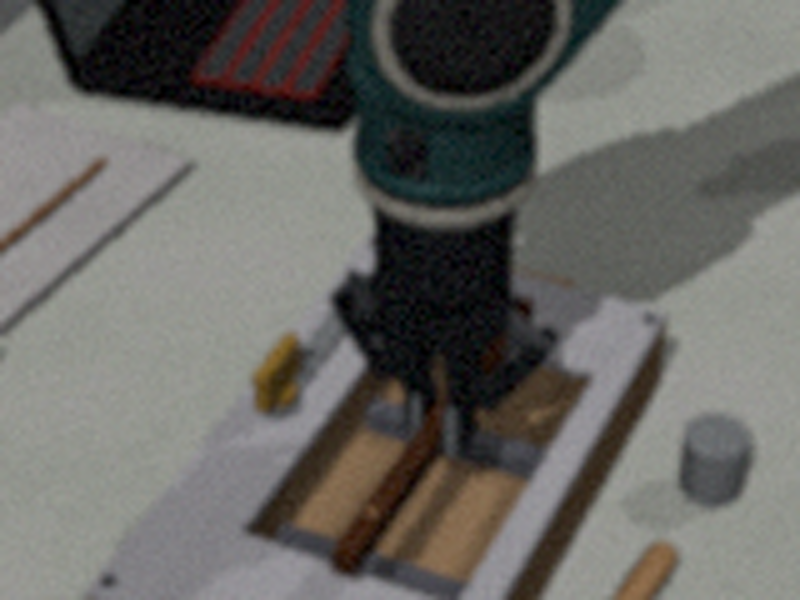

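Nearly level; the near end (348,560) is just above the plate edge. I'll press down a few mm more.

Request:
move_arm(increments=[0, 0, -3, 0, 0, 0, -3, 0, 0, 0, -2, 0, 0, 0, 0, 0])

```text
clock: 17.02
tool_pos: [0.4984, 0.0616, 0.0562]
eef_rot: [0.935, 1.553, 0.925]
force: [-0.3, -0.9, -0.6]
grip_width: 0.0132
```

```bash
python3 -c "
from h import *
st()
for n,a in(('side',(170,150,160,120)),('top',(150,150,160,120))):
  p,d=bot.capture(n);crop(p,*a,5,'pics/%s15.png'%n)
"
```

```text
t 17.02 tcp [0.4984 0.0616 0.0562] xdir [ 0.011  0.015 -1.   ] jaw [ 1.    -0.011  0.011] jawyaw -0.011 F [-0.3 -0.9 -0.6] w 0.0132 q [ 0.41  0.56 -0.72  2.04  0.53  0.73 -0.65]
```

View pics/side15.png

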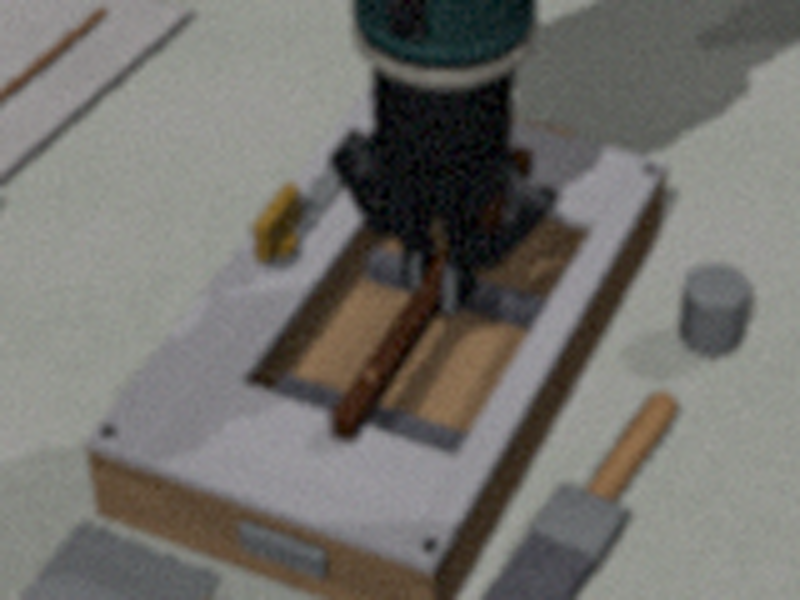

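View pics/top15.png

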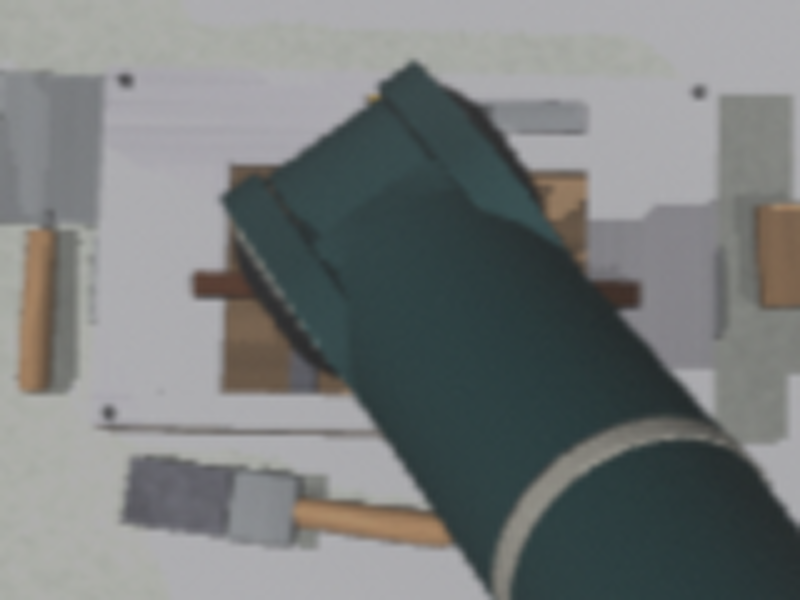

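It looks about level, with the ends at top crop (193,285) and (640,293). I'll press until it resists.

Request:
move_arm(increments=[0, 0, -2, 0, 0, 0, -2, 0, 0, 0, 0, 0])

```text
clock: 17.5
tool_pos: [0.4984, 0.0618, 0.054]
eef_rot: [0.846, 1.554, 0.836]
force: [-0.4, -0.3, -1.3]
grip_width: 0.0134
```

```bash
python3 -c "
from h import *
st()"
```

```text
t 17.5 tcp [0.4984 0.0618 0.054 ] xdir [ 0.011  0.013 -1.   ] jaw [ 1.    -0.01   0.011] jawyaw -0.01 F [-0.4 -0.3 -1.3] w 0.0134 q [ 0.41  0.56 -0.72  2.04  0.54  0.72 -0.66]
```

Request:
move_arm(increments=[0, 0, -3, 0, 0, 0, -3, 0, 0, 0, 0, 0])

```text
clock: 17.88
tool_pos: [0.4987, 0.0621, 0.05]
eef_rot: [0.717, 1.554, 0.707]
force: [-1.2, -0.8, -1.3]
grip_width: 0.0134
```

```bash
python3 -c "
from h import *
st()
for n,a in(('side',(170,150,160,120)),):
  p,d=bot.capture(n);crop(p,*a,5,'pics/%s16.png'%n)
"
```

```text
t 17.88 tcp [0.4987 0.0621 0.05  ] xdir [ 0.012  0.011 -1.   ] jaw [ 1.    -0.01   0.012] jawyaw -0.01 F [-1.2 -0.8 -1.3] w 0.0134 q [ 0.4   0.57 -0.71  2.04  0.55  0.72 -0.66]
```

View pics/side16.png

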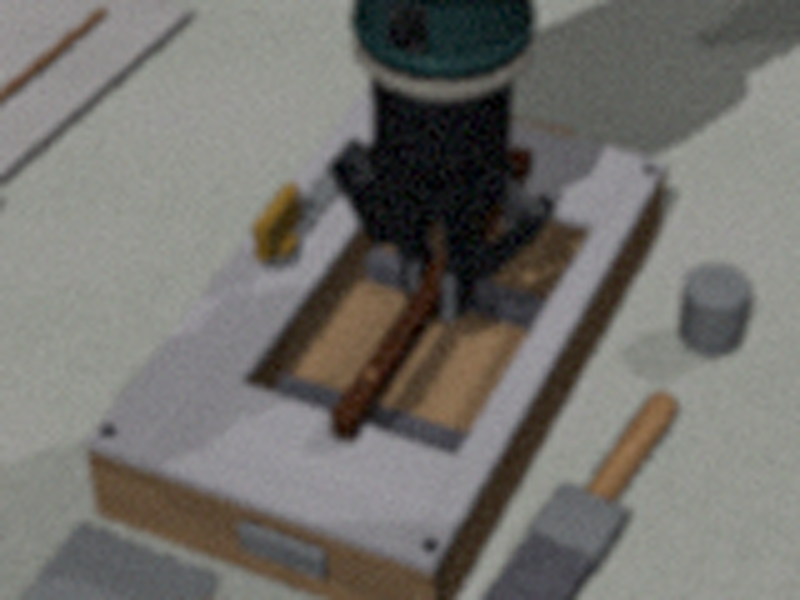

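The batten no longer descends while the fingers do, so it rests on the plate at both ends. A brief release and firmer re-grip in place will settle it flat.

Request:
move_arm(increments=[0, 0, 0, 0, 0, 0, 0, 0, 0, 0, 0, 0], fingers=22)

```text
clock: 18.3
tool_pos: [0.4986, 0.0619, 0.0494]
eef_rot: [0.75, 1.554, 0.739]
force: [0.3, 0.1, -0.6]
grip_width: 0.0218
```

Request:
move_arm(increments=[0, 0, 0, 0, 0, 0, 0, 0, 0, 0, 0, 0, 0, 0, 0, 0, 0, 0, 0, 0], fingers=0, grip_force=60)

```text
clock: 18.92
tool_pos: [0.4986, 0.0619, 0.0495]
eef_rot: [0.751, 1.555, 0.741]
force: [-0.7, -0.7, 1.8]
grip_width: 0.0128
```

```bash
python3 -c "
from h import *
st()
for n,a in(('side',(170,150,160,120)),):
  p,d=bot.capture(n);crop(p,*a,5,'pics/%s17.png'%n)
"
```

```text
t 18.93 tcp [0.4986 0.0619 0.0495] xdir [ 0.012  0.011 -1.   ] jaw [ 1.    -0.011  0.012] jawyaw -0.011 F [-0.7 -0.7  1.8] w 0.0128 q [ 0.4   0.57 -0.71  2.04  0.55  0.72 -0.66]
```

View pics/side17.png

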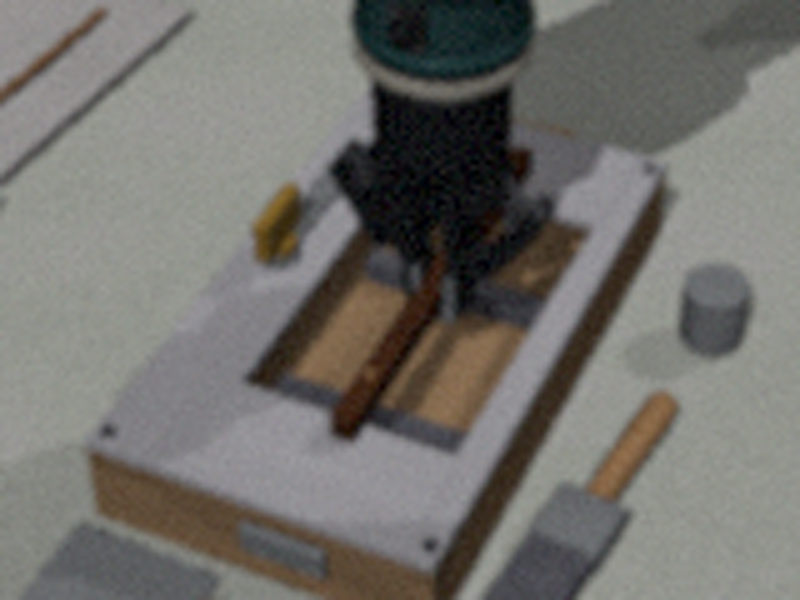

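Re-gripped; the batten lies on the plate. Raising about 90 mm.

Request:
move_arm(increments=[0, 0, 5, 0, 0, 0, 12, 0, 0, 0, 20, 0, 0, 0, 20, 0, 0, 0, 20, 0, 0, 0, 10, 0, 0, 0, 0, 0, 0, 0, 0, 0])

```text
clock: 19.98
tool_pos: [0.4982, 0.062, 0.1419]
eef_rot: [0.716, 1.554, 0.706]
force: [0.1, -0.4, -0.2]
grip_width: 0.0132
```

```bash
python3 -c "
from h import *
st()
for n,a in(('side',(170,120,160,120)),('top',(150,150,160,120))):
  p,d=bot.capture(n);crop(p,*a,5,'pics/%s18.png'%n); cv2.imwrite('pics/%s18f.png'%n,p)
"
```

```text
t 19.98 tcp [0.4982 0.062  0.1419] xdir [ 0.013  0.011 -1.   ] jaw [ 1.    -0.01   0.012] jawyaw -0.01 F [ 0.1 -0.4 -0.2] w 0.0132 q [ 0.51  0.42 -0.83  1.99  0.39  0.88 -0.54]
```

View pics/side18.png

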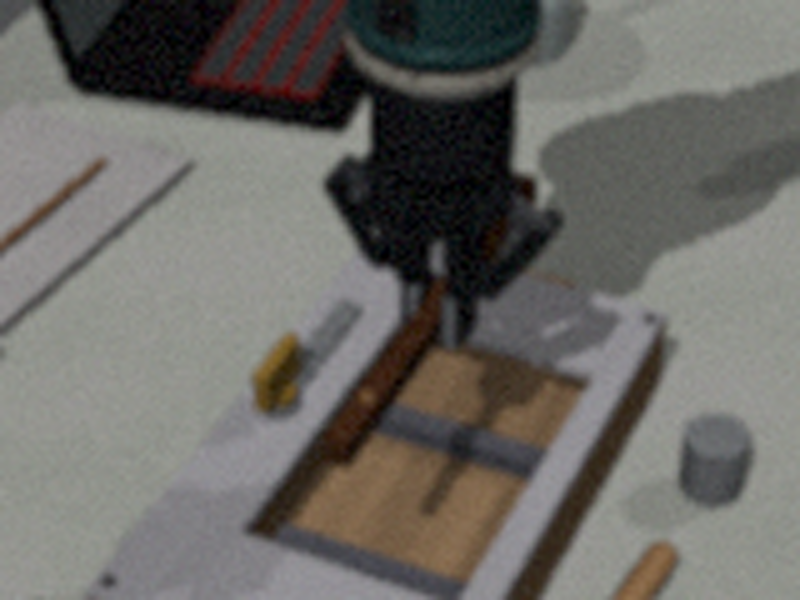

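View pics/top18.png

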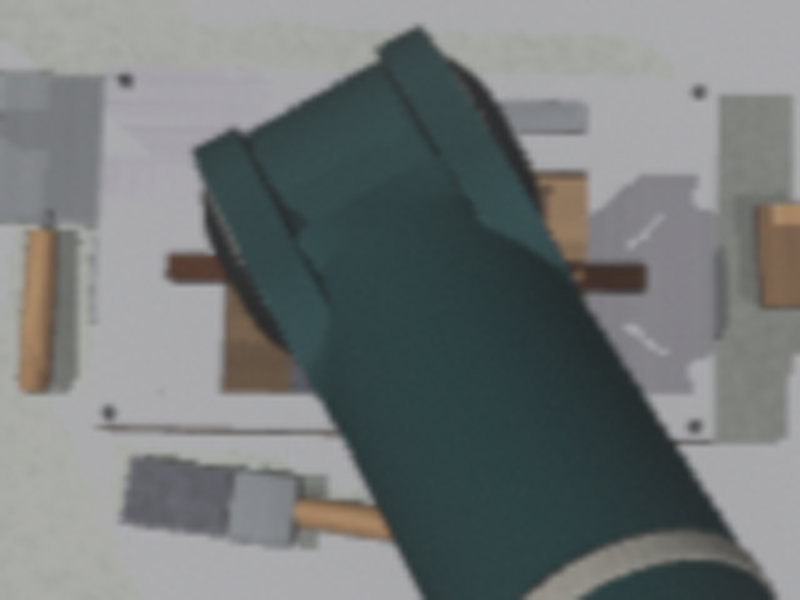

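```bash
python3 - <<'E'
from h import *
im=cv2.imread('pics/side18.png');crop(im,480,150,80,60,8,'pics/z18a.png');crop(im,300,400,80,80,8,'pics/z18b.png')
S=lambda u,v:(170+(u+.5)/5-.5,120+(v+.5)/5-.5)
T=lambda u,v:(150+(u+.5)/5-.5,150+(v+.5)/5-.5)
for z in(.142,.152,.162,.172,.182):
    a=ray('top',*T(168,267),z);b=ray('top',*T(647,277),z)
    print(z,a.round(4),b.round(4),((proj('side',a)-[170,120]+.5)*5).round(0),((proj('side',b)-[170,120]+.5)*5).round(0))
E
python3 -c "
import cv2
a=cv2.imread('pics/z18a.png');b=cv2.imread('pics/z18b.png');a=cv2.copyMakeBorder(a,0,0,0,0,0);cv2.imwrite('pics/z18b2.png',b[:480])"
```

```text
0.142 [0.5008 0.1897 0.142 ] [ 0.4994 -0.0648  0.142 ] [333. 481.] [525. 208.]
0.152 [0.4997 0.1881 0.152 ] [ 0.4983 -0.0644  0.152 ] [335. 465.] [526. 195.]
0.162 [0.4987 0.1866 0.162 ] [ 0.4973 -0.064   0.162 ] [338. 449.] [528. 182.]
0.172 [0.4976 0.185  0.172 ] [ 0.4962 -0.0637  0.172 ] [341. 433.] [530. 169.]
0.182 [0.4965 0.1834 0.182 ] [ 0.4951 -0.0633  0.182 ] [343. 417.] [532. 155.]
```

View pics/z18a.png

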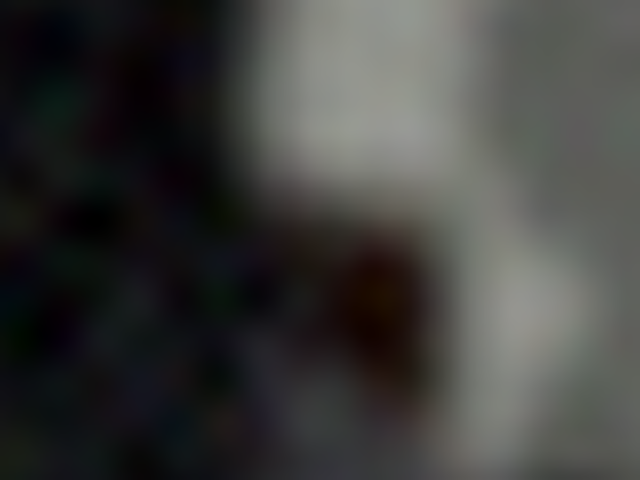

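View pics/z18b2.png

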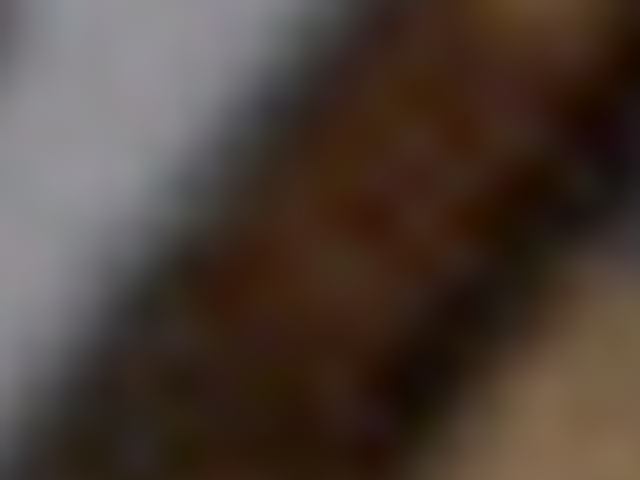

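```bash
python3 -c "
from h import *
st();print(abs(bot.state()['qd']).max());print(bot.sign_off())"
```

```text
t 20.07 tcp [0.4981 0.0621 0.1418] xdir [ 0.012  0.011 -1.   ] jaw [ 1.    -0.01   0.012] jawyaw -0.01 F [ 0.4 -0.7 -0.8] w 0.0129 q [ 0.51  0.42 -0.83  1.99  0.39  0.88 -0.54]
0.0022509630722858174
the job is handed in; nothing more can be done
None
```

The batten is out of the case and the job is handed in at 20.1 s, with the arm still holding the batten.

- **Wing nut:** I turned it to about +1.56 rad, so the tongue lies along the rail and off the opening.
- **Drawing out:** I gripped the batten near its middle and slid it to the case's −y wall. I then lifted it so its −y end bore on the plate's underside and tilted it about 20°. From there I drew it out with the +y end first.
- **Levelling:** I pressed it level on the cover plate, opened the gripper briefly while it lay there, and re-gripped it there at 60 N. Then I raised it about 92 mm.

**Last checks:**
- **Level and height:** Both ends' top edges came out at about 0.166–0.168 m in the two views, so the batten is level to about 1°. Its underside is roughly 9 cm above the plate and it is over the case.
- **Stillness and grip:** Joint speeds were about 0.002 rad/s and the finger opening was 13 mm.
- **Tongue and other items:** The tongue is still along the rail. The brush, spatula, weight and wedge showed no movement in the images; I did not check the bottle, jar and dish again after the start.

The end heights come from blurry edges at this image scale, so they are good to only a few mm. The measured forces stayed within a few N of noise, so I judged contact with the wall and the plate from motion stopping and the pictures. Nothing failed.

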